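# Switch off the sample pump and open its case

### The job

Push the toggle on the pump's control box out of forward into its centre off notch, without ever letting it snap over into reverse. Only then loosen both captive thumbscrews on the pump case fully, lift the cover plate off and lay it flat, handle up, on the middle of the dark rubber mat. Leave everything else on the bench where it is, and the toggle at off.

Things in the scene. Friction and masses are not known exactly. Their poses are not given: they have to be found in the camera images.
- switch_box: white control box of the pump, 150 (x) x 100 (y) x 75 mm high, fixed; origin at the centre of its underside, z up. The toggle's pivot is at the centre of its top face, 75 mm up; the toggle swings along the box's x. A green dot marks the forward side (-x), an orange dot the reverse side (+x).
- toggle (a joint): forward-off-reverse toggle. 0 = forward (start: leans 0.33 rad to the box's -x, against its stop), 0.33 = upright, 0.66 = reverse (leans to +x). The off notch's middle lies up to 0.12 rad either side of upright (worn switch, differs every time) and its ridges only 0.1 rad (6 mm at the tip) each side of that. Left alone it rests only in forward, in the off notch or in reverse.
- toggle_tip (a point): centre of the toggle's top end, 65 mm from the pivot: a steel bat 10 mm thick, its upper 28 mm in a red sleeve 16 mm across. Pushed near the tip it resists with about 3 to 7 N until it passes the ridge, then it runs on by itself into the off notch and the force suddenly vanishes. Pushed on over the next ridge it snaps into reverse.
- pump_case: white pump case, 130 (x) x 190 (y) x 75 mm high, open-topped under its cover plate, fixed to the bench; origin at the centre of its underside, z up. The cover lies on its rim (underside of the plate 75 mm up). The two thumbscrews stand on its centre line, 70 mm to +y (left) and to -y (right) of the middle.
- screw_left (a joint): left quarter-turn captive thumbscrew: 0 = tight (start), grows counter-clockwise seen from above, 1.4 (stop) = loose. Head: black bar 30 x 10 x 18 mm high, underside 1.5 mm over the plate. At 0 it points 0.17 rad counter-clockwise of the case's x, across a 17 x 37 mm slot in the plate, blocking it; at 1.4 it lies along the slot (case's y) and the plate lifts over it. Turning: 0.05 N m.
- screw_right (a joint): right thumbscrew, same as the left
- screw_left_grip (a point): centre of the left thumbscrew's bar (half its height); its x axis lies along the bar
- screw_right_grip (a point): centre of the right thumbscrew's bar (half its height); its x axis lies along the bar
- cover_grip (a point): centre of the black handle bar of the cover: bar 12 (x) x 50 (y) x 12 mm, centre 29 mm above the plate's underside and over its middle, axes along the plate's. The plate is aluminium, 130 (x) x 190 (y) x 5 mm, 0.2 to 0.45 kg, loose, lying on the case with its long side along the case's y.
- cover: the same cover plate; origin at the centre of its underside
- mat: dark grey, almost black rubber mat on the bench, 150 (x) x 210 (y) x 3 mm; origin at the centre of its underside
- amber_bottle: amber glass bottle, 60 mm across, 130 mm tall, bystander, to be left where it is; origin at the centre of its underside
- salt_jar: white jar with a blue cap, 60 mm across, 75 mm tall, bystander, to be left where it is; origin at the centre of its underside
- beaker: glass beaker, 66 mm across, 85 mm tall, bystander, to be left where it is; origin at the centre of its underside
- dish: flat white ceramic dish, 90 mm across, 16 mm tall, bystander, to be left where it is; origin at the centre of its underside
- vial_tray: blue plastic tray with compartments, 90 x 130 x 30 mm, bystander, to be left where it is; origin at the centre of its underside
- spatula: steel spatula lying flat, 180 mm long, bystander, to be left where it is; origin in its middle
- screwdriver: screwdriver lying flat, 170 mm long, bystander, to be left where it is; origin in its middle
Not all that is in view belongs to the job. Leave any yellow look-alike of the switch_box alone.

How it is judged:
By the outcome, as a careful person would: the job done as asked, in the order asked, and still so for the second after the job is handed in, with the robot touching nothing.
It also fails if it takes over 72 s, if anything falls off the work surface, if the arm or the gripper's body presses on something with over 40 N, if the wrist force passes 120 N, or if a joint passes its speed limit or range.

### The arm

A 7-joint arm with a two-finger parallel gripper is mounted at the origin on the work surface. World frame = base frame: x ahead of the robot, y to its left, z up, the work surface at z = 0. Lengths are in m, angles in degrees, forces in N, time in s.
With the tool pointing down it reaches from about 0.35 to 0.775 m from the base axis. Payload 3.1 kg.
Tool frame: the origin (TCP) lies on the centre line of the jaws, within the pads' length; the fingertips stand 17 mm ahead of it and the grasp point (between the pads) lies 2 mm behind it (robot.tip_reach is the distance from the TCP to the fingertips, in m); z points along the fingers, y is the line along which they close (so a half turn about z gives the same grasp; the last joint's range is limited). The gripper opens to 85 mm and grips with 20 to 120 N. Pads are 22 mm wide; open, the fingers measure 114 mm over their backs; the gripper's body (76 mm by 85 mm) begins 54 mm behind the grasp point. The pads swing forward as they close: fully open they stand 13 mm farther back than shut.
Start: joints at [-2.389, 17.813, 0.802, 86.603, -0.252, 75.585, -1.558], TCP at [0.55, 0, 0.248] pointing down, gripper open.
Joint ranges: [-154.91, 154.91], [-16.99, 109.72], [-72.82, 74.43], [7.12, 147.25], [-82.49, 262.49], [11.32, 116.49], [-174.64, 174.64]. Speed limits (degrees/s): [159.86, 159.86, 180, 180, 180, 180, 180].

### API

Orientations are given as [roll, pitch, yaw] about the fixed x, y, z axes, in that order (R = Rz(yaw) Ry(pitch) Rx(roll)).
In Python, from station import robot, fingers, vision, workorder, recognise gives the robot as it stands. Calls block until the motion is done:
- robot.move_to(position, orientation): joint-space move of the TCP to a pose.
- robot.line_to(position, orientation=None, velocity=0.15, f_stop=None): straight line of the TCP; orientation=None keeps the orientation; velocity is the mean speed in m/s. With f_stop (N) it stops when the force on the tool has changed by that much, and returns True; else False.
- robot.move_j(angles): joint-space move.
- fingers.gripper_to(opening, force=None): opening from 0.0 (shut) to 1.0 (fully open); force is the grip in N (None keeps the last); returns when the fingers have stopped.
- robot.pause(seconds).
- robot.inverse_kinematics(position, orientation): joint angles nearest the present ones, or None.
- vision.grab_frame(name): name is "scene" or "side" or "wrist"; returns the picture (384x512x3 uint8, red, green, blue); there is no depth.
- vision.calibration(name): a dict with "mtx" (3x3 intrinsics, pixels), "extrinsics" (4x4, takes a point from world to camera coordinates); the wrist camera has in their place "T_tool_cam" (4x4, takes a point from camera to tool coordinates, whose origin is the TCP and whose axes are the flange's). Camera axes: x right, y up, looking along -z (the intrinsics and any distortion apply to the point x, -y, -z); pixel columns grow to the right and rows downward; lengths in m; the calibration is good to about 2 mm. A picture is of the moment at which its call begins: read the wrist's pose just before it. calibration takes no time and is no camera call.
A pose or a line that the arm cannot do raises robot.PlanningError and nothing moves.
- workorder.close_job(): hands the job in; it is judged then, once.
Trained networks look in the newest picture that a camera, given by its name, has taken for a name from the list of things; names that differ only in an ending like _2 or _b are one class to them, and where a whole thing is asked for, a point or a joint stands for the part that bears it (a point fixed in the world has none). Each returns a list of dicts, best first, with "p" (0 to 1); they miss things now and then, are a little off and sometimes report something else, mostly with a low value. They report only what shows in the picture. A call takes as long as a camera call. They do not tell look-alikes from the thing itself.
- recognise(label, camera): "rect" ([centre column, centre row, width, height] in pixels, round what is visible of it).
Readings, each from a call of its own:
- robot.current_time_s(): time.
- robot.current_joint_positions(): joint angles.
- robot.current_dq(): joint speeds.
- robot.current_joint_torque(): joint torques, N m.
- robot.current_tool_pos(): TCP position.
- robot.current_eef_rot(): TCP orientation.
- robot.current_contact_force(): force on the tool from outside, world axes, zero at the start.
- robot.current_torque(): the same for the moment, N m.
- robot.current_finger_gap(): opening from 0.0 (shut) to 1.0 (fully open).
- robot.current_gripper_force(): force on a finger pad.
Only numpy, scipy, OpenCV 4.12 (cv2) and the standard library are available. Lean on these libraries where they do the work, as an engineer would, in place of code of your own. Each camera call takes 0.05 s, during which the arm holds its last target. There are 200 camera calls.

## Working session

There is one attempt and no reset: what is moved stays moved. The work goes in short steps, each a Python script; the robot and the scene stay as the last script left them, time stands still between calls to the robot, and variables do not carry over. Pictures are saved under pics/ and viewed, at most 12 in all, crops included, and the job is handed in when it is done.

```bash
ls; mkdir -p pics
python3 - <<'E'
from station import robot, fingers, vision, workorder, recognise
import cv2, numpy as np
for n in ("scene","side"):
    im=vision.grab_frame(n); cv2.imwrite(f"pics/{n}0.png",im[:,:,::-1])
    c=vision.calibration(n); print(n,{k:(np.round(v,3).tolist() if hasattr(v,'shape') else v) for k,v in c.items()})
    for l in ("switch_box","toggle_tip","pump_case","cover_grip","mat","screw_left_grip"):
        print(l,[(np.round(d["rect"]).tolist(),round(d["p"],2)) for d in recognise(l,n)][:4])
c=vision.calibration("wrist");print(c)
print(robot.current_time_s(),robot.current_eef_rot())
E
```

```text
pics
scene {'mtx': [[402.975, 0.0, 249.523], [0.0, 402.975, 187.709], [0.0, 0.0, 1.0]], 'extrinsics': [[-0.66, 0.751, -0.001, 0.346], [-0.605, -0.531, 0.593, 0.262], [0.444, 0.392, 0.805, -1.557], [0.0, 0.0, 0.0, 1.0]]}
switch_box [([324.0, 241.0, 60.0, 56.0], 0.86), ([278.0, 159.0, 50.0, 41.0], 0.8)]
toggle_tip [([329.0, 226.0, 15.0, 18.0], 0.53), ([210.0, 152.0, 6.0, 10.0], 0.47)]
pump_case [([192.0, 163.0, 60.0, 47.0], 0.83)]
cover_grip [([192.0, 151.0, 68.0, 42.0], 0.69), ([301.0, 316.0, 27.0, 36.0], 0.56), ([236.0, 262.0, 25.0, 34.0], 0.54)]
mat [([246.0, 216.0, 76.0, 66.0], 0.78), ([178.0, 221.0, 21.0, 26.0], 0.5), ([301.0, 317.0, 27.0, 32.0], 0.38)]
screw_left_grip [([211.0, 155.0, 5.0, 13.0], 0.62)]
side {'mtx': [[436.099, 0.0, 254.425], [0.0, 436.099, 189.77], [0.0, 0.0, 1.0]], 'extrinsics': [[-0.983, -0.182, -0.015, 0.544], [0.107, -0.643, 0.758, -0.137], [-0.148, 0.743, 0.652, -1.38], [0.0, 0.0, 0.0, 1.0]]}
switch_box [([259.0, 271.0, 63.0, 60.0], 0.78), ([321.0, 204.0, 52.0, 46.0], 0.64)]
toggle_tip [([324.0, 191.0, 9.0, 16.0], 0.65), ([258.0, 257.0, 9.0, 20.0], 0.64)]
pump_case [([252.0, 216.0, 52.0, 50.0], 0.3)]
cover_grip [([277.0, 150.0, 41.0, 28.0], 0.71)]
mat [([249.0, 215.0, 56.0, 49.0], 0.97)]
screw_left_grip []
{'mtx': array([[336.94397794,   0.        , 255.25396761],
       [  0.        , 336.94397794, 188.40228765],
       [  0.        ,   0.        ,   1.        ]]), 'T_tool_cam': array([[-2.17914940e-04,  9.61100469e-01,  2.76198914e-01,
         7.00467927e-02],
       [ 9.99999953e-01,  1.50138443e-04,  2.66535450e-04,
        -1.51566630e-03],
       [ 2.14699271e-04,  2.76198959e-01, -9.61100457e-01,
        -1.26917807e-01],
       [ 0.00000000e+00,  0.00000000e+00,  0.00000000e+00,
         1.00000000e+00]])}
0.7 [1.79991899e+02 5.54388349e-04 9.00013117e+01]
```

Run:
```python
import cv2
for n in ("scene","side"):
    im=cv2.imread(f"pics/{n}0.png"); im=im[85:385,100:500]
    cv2.imwrite(f"pics/{n}0c.png",cv2.resize(im,(800,600),interpolation=cv2.INTER_CUBIC))
```

```text
(no output)
```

View pics/scene0c.png

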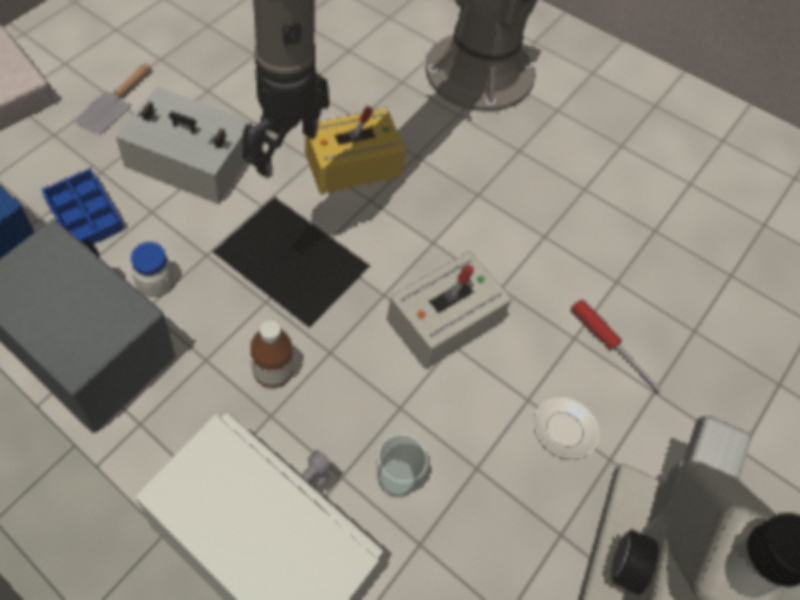

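View pics/side0c.png

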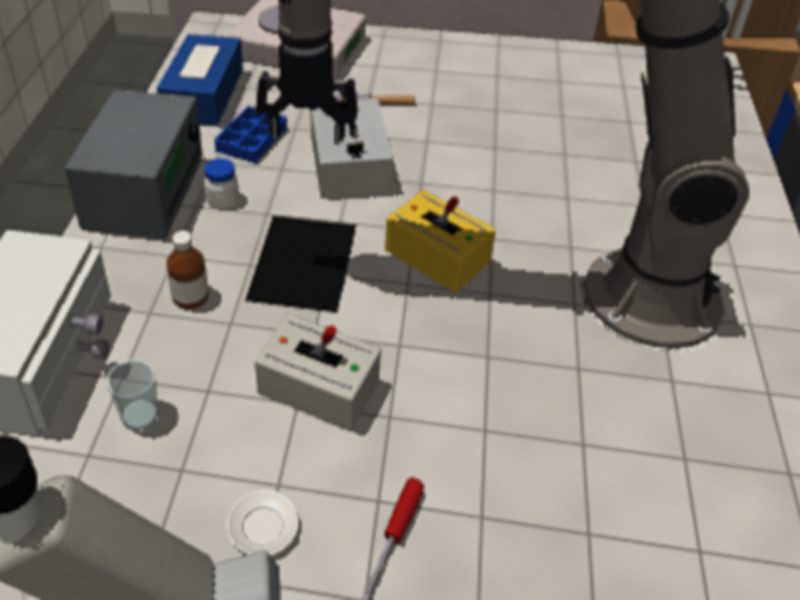

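The pictures show two candidates for the switch box: white at scene (325,235) and side (259,264), and the yellow look-alike at scene (278,158). I choose the white one. The case is at scene (192,155), and the mat is at (246,216).

```bash
cat > h.py <<'E'
from station import robot, fingers, vision, workorder, recognise
import cv2, numpy as np
from scipy.spatial.transform import Rotation as Ro
def cam(n):
    c=vision.calibration(n); K=np.array(c["mtx"])
    if n=="wrist":
        T=np.eye(4); T[:3,:3]=Ro.from_euler("xyz",robot.current_eef_rot(),degrees=True).as_matrix(); T[:3,3]=robot.current_tool_pos()
        W=T@c["T_tool_cam"]
    else: W=np.linalg.inv(c["extrinsics"])
    return K,W
def pix2w(n,uv,z,kw=None):
    K,W=kw or cam(n); uv=np.atleast_2d(uv).astype(float)
    d=np.c_[(uv[:,0]-K[0,2])/K[0,0],-(uv[:,1]-K[1,2])/K[1,1],-np.ones(len(uv))]@W[:3,:3].T
    o=W[:3,3]; return o+d*((np.asarray(z)-o[2])/d[:,2])[:,None]
def w2pix(n,P,kw=None):
    K,W=kw or cam(n); p=(np.atleast_2d(P)-W[:3,3])@W[:3,:3]
    return np.c_[K[0,2]+K[0,0]*p[:,0]/-p[:,2],K[1,2]-K[1,1]*p[:,1]/-p[:,2]]
E
python3 - <<'E'
from h import *
f=lambda a:np.array(a)/2+[100,85]
np.set_printoptions(precision=4,suppress=True)
for n,go in (("scene",[(481,280),(421,315)]),("side",[(354,367),(283,340)])):
    p=pix2w(n,f(go),.075); d=p[1]-p[0]; print(n,p[:,:2],p.mean(0),np.degrees(np.arctan2(d[1],d[0])))
print("mat",pix2w("scene",f([(275,198),(369,266),(309,325),(214,252)]),.003),pix2w("side",f([(275,216),(356,223),(336,311),(247,299)]),.003))
print("case",pix2w("scene",f([(167,90),(120,142),(216,180)]),.08),pix2w("scene",f([(183,122)]),.104),pix2w("scene",f([(149,111),(219,137)]),.09))
print("case side", pix2w("side",f([(322,160),(392,152)]),.08))
E
```

```text
scene [[0.4397 0.2837]
 [0.5454 0.2517]] [0.4925 0.2677 0.075 ] -16.820769681320296
side [[0.4373 0.2814]
 [0.5423 0.2507]] [0.4898 0.266  0.075 ] -16.251447546576134
mat [[ 0.4898 -0.0847  0.003 ]
 [ 0.4911  0.12    0.003 ]
 [ 0.6343  0.1171  0.003 ]
 [ 0.6358 -0.0853  0.003 ]] [[ 0.6296 -0.0864  0.003 ]
 [ 0.4865 -0.0916  0.003 ]
 [ 0.4879  0.1184  0.003 ]
 [ 0.6312  0.1168  0.003 ]]
case [[ 0.4811 -0.3465  0.08  ]
 [ 0.6154 -0.3171  0.08  ]
 [ 0.5671 -0.14    0.08  ]] [[ 0.5283 -0.2527  0.104 ]] [[ 0.5413 -0.3249  0.09  ]
 [ 0.5044 -0.1941  0.09  ]]
case side [[ 0.558  -0.1603  0.08  ]
 [ 0.4398 -0.2034  0.08  ]]
```

Run:
```python
from h import *
np.set_printoptions(precision=4,suppress=True)
print(robot.tip_reach)
fingers.gripper_to(0.0)
psi=-16.5; ux=np.array([np.cos(np.radians(psi)),np.sin(np.radians(psi))]); B=np.array([.491,.267])
p=B-0.09*ux
for yaw in (psi,psi+180): print(yaw,robot.inverse_kinematics([*p,.25],[180,0,yaw]),robot.inverse_kinematics([*p,.135],[180,0,yaw]))
robot.move_to([*p,.25],[180,0,psi+180] if robot.inverse_kinematics([*p,.25],[180,0,psi+180]) is not None and False else [180,0,psi])
im=vision.grab_frame("wrist"); cv2.imwrite("pics/w1.png",im[:,:,::-1])
for l in ("switch_box","toggle_tip"): print(l,[(np.round(d["rect"]).tolist(),round(d["p"],2)) for d in recognise(l,"wrist")][:3])
g=lambda b,z:w2pix("wrist",[[*b,z]])
print(g(B,.075),g(B-.055*ux,.075),g(B+.055*ux,.075),g(B-.021*ux,.136),robot.current_time_s(),robot.current_tool_pos())
```

```text
0.017
-16.5 [ -38.5866   11.8377    0.9181   94.1316   -0.1959   74.0322 -144.1341] [ -40.604    17.4767    3.4262  104.0347   -1.2058   58.5236 -143.2059]
163.5 [-20.2332  13.0998 -21.2905  93.4471   4.9021  74.3739  31.1591] [-20.6661  18.9939 -21.311  103.2729   7.9161  59.1894  28.5129]
switch_box [([501.0, 164.0, 21.0, 48.0], 0.96), ([260.0, 78.0, 124.0, 157.0], 0.7)]
toggle_tip [([260.0, 83.0, 25.0, 50.0], 0.8)]
[[254.243   65.6957]] [[254.3587 131.3764]] [[254.1141  -7.4142]] [[254.0271  91.6429]] 3.75 [0.405  0.2922 0.25  ]
```

View pics/w1.png

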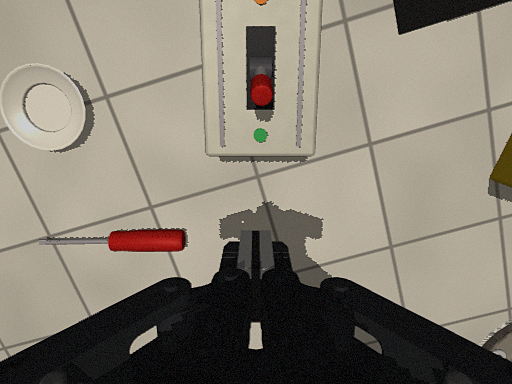

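The close crop shows the white box: green dot at (260,135), orange dot at (261,0), red tip at (261,91). That is the right toggle, leaning to green, and the box sits about 5 mm from my prediction. I'll correct for that and push in 1 mm steps while watching the force.

Run:
```python
from h import *
np.set_printoptions(precision=4,suppress=True)
q=pix2w("wrist",[(260.5,135),(261,0)],.075); d=q[1]-q[0]; print(q,np.linalg.norm(d),np.degrees(np.arctan2(d[1],d[0])))
B=q.mean(0)[:2]; psi=-16.5; ux=np.array([np.cos(np.radians(psi)),np.sin(np.radians(psi))])
print("B",B)
np.save("B.npy",B)
P=lambda s,z:[*(B+s*ux),z]
robot.move_to(P(-.062,.20),[180,0,psi]); robot.line_to(P(-.062,.137),velocity=.1)
f0=np.array(robot.current_contact_force())
hit=robot.line_to(P(-.03,.137),velocity=.02,f_stop=1.5)
s=(np.array(robot.current_tool_pos())[:2]-B)@ux; print("hit",hit,s,robot.current_time_s())
pk=0;log=[]
if hit:
    while s<-.012:
        s+=.001; robot.line_to(P(s,.137),velocity=.02)
        f=-(np.array(robot.current_contact_force())-f0)[:2]@ux; log.append((round(s,4),round(f,2))); pk=max(pk,f)
        if pk>2 and f<.4*pk: break
print(log,robot.current_time_s())
im=vision.grab_frame("side"); cv2.imwrite("pics/s2.png",cv2.resize(im[200:320,180:340,::-1],(800,600)))
```

```text
[[0.4336 0.2783 0.075 ]
 [0.5371 0.2476 0.075 ]] 0.10789796846558385 -16.5259956209334
B [0.4854 0.2629]
hit True -0.03613103130016602 6.075
[(np.float64(-0.0351), np.float64(2.76)), (np.float64(-0.0341), np.float64(4.22)), (np.float64(-0.0331), np.float64(5.55)), (np.float64(-0.0321), np.float64(5.44)), (np.float64(-0.0311), np.float64(6.2)), (np.float64(-0.0301), np.float64(5.3)), (np.float64(-0.0291), np.float64(5.72)), (np.float64(-0.0281), np.float64(4.4)), (np.float64(-0.0271), np.float64(4.19)), (np.float64(-0.0261), np.float64(3.81)), (np.float64(-0.0251), np.float64(4.4)), (np.float64(-0.0241), np.float64(4.61)), (np.float64(-0.0231), np.float64(4.17)), (np.float64(-0.0221), np.float64(6.04)), (np.float64(-0.0211), np.float64(4.87)), (np.float64(-0.0201), np.float64(3.89)), (np.float64(-0.0191), np.float64(2.24))] 10.325
```

Run:
```python
from h import *
psi=-16.5; ux=np.array([np.cos(np.radians(psi)),np.sin(np.radians(psi))])
for i in range(5):
    print(np.round(robot.current_contact_force(),2),round(-np.array(robot.current_contact_force())[:2]@ux,2)); robot.pause(.05)
im=vision.grab_frame("wrist"); cv2.imwrite("pics/w2.png",im[:,:,::-1])
a=cv2.imread("pics/w2.png")[60:300,150:360]; b=cv2.imread("pics/s2.png")
cv2.imwrite("pics/c2.png",np.hstack([cv2.resize(a,(400,457)),cv2.resize(b,(400,457))]))
```

```text
[-0.95  0.83  0.26] 1.15
[-0.56  1.3  -0.21] 0.9
[0.11 0.57 0.1 ] 0.06
[-0.45  0.24 -1.24] 0.5
[-1.08  0.32 -0.58] 1.13
```

View pics/c2.png

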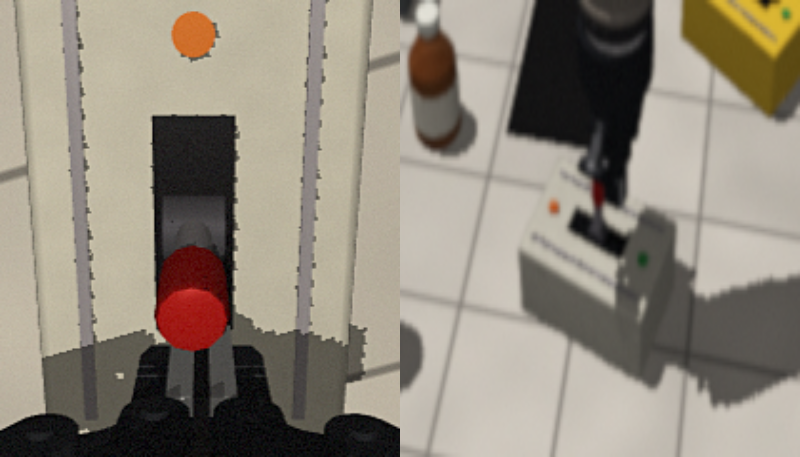

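The force has dropped to about zero and the toggle looks near upright. I'll back off and measure whether it stays.

```bash
cat >> h.py <<'E'
def tipcheck():
    B=np.load("B.npy"); a=np.radians(-16.5); ux=np.array([np.cos(a),np.sin(a)])
    kw=cam("wrist"); im=vision.grab_frame("wrist")
    h=cv2.cvtColor(im,cv2.COLOR_RGB2HSV); m=((h[...,0]<6)|(h[...,0]>174))&(h[...,1]>200)&(h[...,2]>40)
    n,l,s,c=cv2.connectedComponentsWithStats(m.astype(np.uint8))
    obs=w2pix("wrist",[[*B,.075]],kw)[0]
    k=min((i for i in range(1,n) if s[i,4]>80),key=lambda i:abs(c[i]-obs).sum())
    out=[]
    for th in np.arange(-.4,.41,.01):   # predicted centroid of the sleeve silhouette vs lean
        pts=[]
        for r in np.linspace(.037,.065,6):
            for t in np.linspace(0,6.28,16):
                X=r*np.sin(th)+.008*np.cos(t)*np.cos(th); Z=.075+r*np.cos(th)-.008*np.cos(t)*np.sin(th); Y=.008*np.sin(t)
                pts.append([*(B+X*ux+Y*np.array([-ux[1],ux[0]])),Z])
        x,y,w,hh=cv2.boundingRect(w2pix("wrist",pts,kw).astype(np.float32))
        out.append((abs(y+hh-s[k,1]-s[k,3])+abs(y-s[k,1]),th))
    return min(out),s[k],im
E
python3 - <<'E'
from h import *
B=np.load("B.npy"); a=np.radians(-16.5); ux=np.array([np.cos(a),np.sin(a)])
P=lambda s,z:[*(B+s*ux),z]
robot.line_to(P(-.032,.137),velocity=.05); print(tipcheck()[:2])
robot.line_to(P(-.06,.137),velocity=.1); r=tipcheck(); print(r[:2]); cv2.imwrite("pics/w3.png",r[2][:,:,::-1])
robot.line_to(P(-.07,.20),velocity=.15); r=tipcheck(); print(r[:2]); cv2.imwrite("pics/w4.png",r[2][:,:,::-1])
a1=cv2.imread("pics/w3.png")[0:300,150:360];a2=cv2.imread("pics/w4.png")[0:300,150:360]
cv2.imwrite("pics/c3.png",np.hstack([cv2.resize(a1,(400,571)),cv2.resize(a2,(400,571))]))
print(robot.current_time_s())
E
```

```text
((np.int32(4), np.float64(-0.2799999999999999)), array([ 234,  178,   38,   63, 1939], dtype=int32))
((np.int32(6), np.float64(-0.29999999999999993)), array([ 235,  124,   40,   59, 1895], dtype=int32))
((np.int32(4), np.float64(-0.29999999999999993)), array([239,  97,  28,  40, 896], dtype=int32))
12.2417
```

View pics/c3.png

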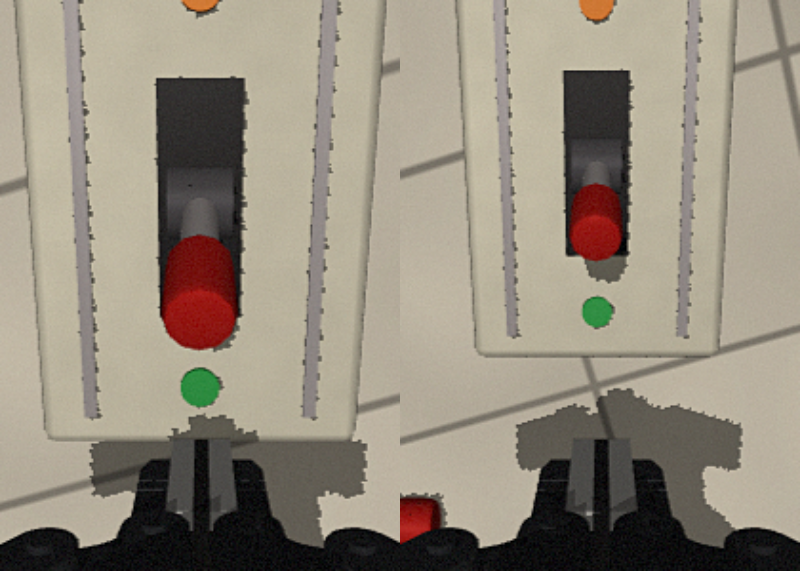

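The toggle went back to forward, so I stopped right at the ridge. I'll push again from there in finer steps, averaging the force and checking the tip in the picture.

Run:
```python
from h import *
B=np.load("B.npy"); a=np.radians(-16.5); ux=np.array([np.cos(a),np.sin(a)])
P=lambda s,z:[*(B+s*ux),z]
def F(n=6):
    v=[]
    for i in range(n): v.append(-np.array(robot.current_contact_force())[:2]@ux); robot.pause(.01)
    return np.mean(v)
robot.line_to(P(-.06,.137),velocity=.15); f0=F(10); print("f0",f0)
robot.line_to(P(-.040,.137),velocity=.1)
robot.line_to(P(-.021,.137),velocity=.03)
s=-.021
while s<-.0145:
    f=F()-f0; t=tipcheck(); print(round(s,4),round(f,2),t[0],t[1][:4])
    if f<.3: break
    s+=.0008; robot.line_to(P(s,.137),velocity=.02)
print(robot.current_time_s())
```

```text
f0 -0.2673060092468128
-0.021 5.19 (np.int32(4), np.float64(-0.06999999999999973)) [236 187  38  57]
-0.0202 5.21 (np.int32(4), np.float64(-0.06999999999999973)) [235 187  40  57]
-0.0194 4.88 (np.int32(3), np.float64(-0.0399999999999997)) [235 188  39  56]
-0.0186 -0.11 (np.int32(4), np.float64(0.0700000000000004)) [230 186  40  50]
15.1833
```

The force vanished and the tip jumped from -0.04 to +0.07 rad, so it ran into the notch. I'll back off, confirm, and go on to the case.

Run:
```python
from h import *
np.set_printoptions(precision=4,suppress=True)
B=np.load("B.npy"); a=np.radians(-16.5); ux=np.array([np.cos(a),np.sin(a)])
P=lambda s,z:[*(B+s*ux),z]
robot.line_to(P(-.06,.137),velocity=.12); print(tipcheck()[:2])
robot.line_to(P(-.07,.20),velocity=.2); r=tipcheck(); print(r[:2])
cv2.imwrite("pics/w5.png",r[2][:,:,::-1])
# to the case: yaw such that tool x = case +x or so
for yaw in (15,-165,105,-75): print(yaw,[robot.inverse_kinematics([.525-.03,-.258,z],[180,0,yaw]) for z in (.3,)])
robot.move_to([.45,-.275,.30],[180,0,15])
im=vision.grab_frame("wrist"); cv2.imwrite("pics/w6.png",im[:,:,::-1])
for l in ("pump_case","cover_grip","screw_left_grip","screw_right_grip"): print(l,[(np.round(d["rect"]).tolist(),round(d["p"],2)) for d in recognise(l,"wrist")][:3])
print(robot.current_tool_pos(),robot.current_time_s(),robot.current_joint_positions())
cv2.imwrite("pics/c6.png",np.hstack([cv2.resize(cv2.imread("pics/w5.png")[0:300,150:360],(280,400)),cv2.imread("pics/w6.png")[:,:].copy() if 0 else cv2.resize(cv2.imread("pics/w6.png"),(520,400))]))
```

```text
((np.int32(1), np.float64(0.09000000000000041)), array([ 231,   78,   44,   45, 1169], dtype=int32))
((np.int32(3), np.float64(0.0800000000000004)), array([239,  64,  29,  33, 558], dtype=int32))
15 [array([  4.8131,  18.6859,  28.8338,  80.4974,  -8.9541,  83.0837,
       -41.5577])]
-165 [array([ 65.5681,  28.5591, -61.698 ,  78.0518,  24.9138,  87.7125,
       111.018 ])]
105 [array([11.3975, 17.952 , 19.6027, 80.2335, -5.9823, 82.8323, 45.8629])]
-75 [array([  -1.9516,   19.9861,   38.7413,   80.7549,  -12.4304,   83.561 ,
       -128.5187])]
pump_case [([267.0, 92.0, 178.0, 38.0], 0.96)]
cover_grip [([266.0, 86.0, 207.0, 137.0], 0.76)]
screw_left_grip [([193.0, 92.0, 17.0, 30.0], 0.94)]
screw_right_grip [([338.0, 91.0, 23.0, 34.0], 0.82)]
[ 0.4503 -0.2743  0.2999] 18.5333 [  3.2477  15.1383  33.8057  85.5312  -8.447   81.905  -37.6005]
```

View pics/c6.png

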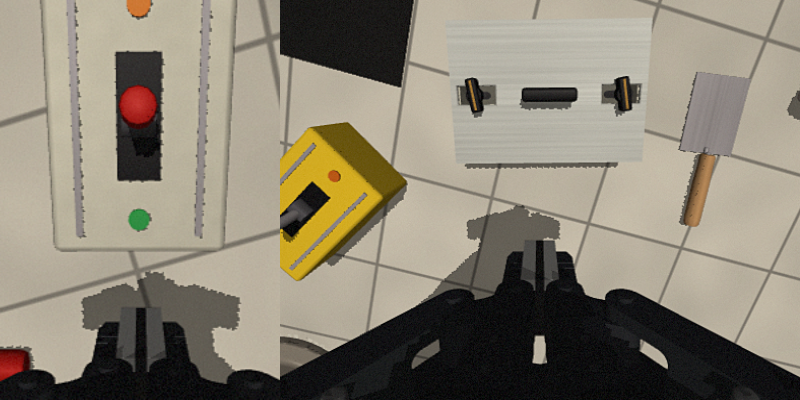

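Left half: the red tip stands within the slot near upright, at off (about +0.08 rad). Right half: the case, with the left screw at about (191,91), the handle at (265,91) and the right screw at (340,90) in the full frame. Next I segment the bars and fit the pose.

Run:
```python
from h import *
np.set_printoptions(precision=4,suppress=True)
im=cv2.imread("pics/w6.png"); kw=cam("wrist")
v=im.max(2)
def bar(c,w,z,thr=45):
    x,y=c; m=(v[y-w:y+w,x-w:x+w]<thr).astype(np.uint8)
    pts=np.argwhere(m)[:,::-1]+[x-w,y-w]
    r=cv2.minAreaRect(pts.astype(np.float32)); b=cv2.boxPoints(r)
    W=pix2w("wrist",b,np.full(4,z),kw); 
    e=[W[1]-W[0],W[2]-W[1]]; L=max(e,key=np.linalg.norm); 
    print(r,W.mean(0),[round(float(np.linalg.norm(k))*1000,1) for k in e],np.degrees(np.arctan2(L[1],L[0]))%180)
    return W.mean(0)
l=bar((191,92),20,.095); r=bar((340,90),20,.095); h=bar((266,91),35,.107)
d=l-r; print("len",np.linalg.norm(d),"yaw",np.degrees(np.arctan2(-d[0],d[1])),"mid",(l+r)/2)
g=cv2.cvtColor(im,cv2.COLOR_BGR2GRAY)
cv2.imwrite("pics/c7.png",cv2.resize(im[10:170,150:380],(800,556),interpolation=cv2.INTER_CUBIC))
```

```text
((190.50001525878906, 91.00000762939453), (31.819805145263672, 24.748737335205078), 45.0) [ 0.5008 -0.1969  0.095 ] [23.4, 28.6] 60.125983515167235
((337.7671203613281, 89.78765869140625), (30.777326583862305, 27.68912696838379), 47.121097564697266) [ 0.5381 -0.331   0.095 ] [24.6, 29.2] 61.475036943530995
((264.5, 90.49999237060547), (52.99999237060547, 12.999998092651367), -0.0) [ 0.5195 -0.264   0.107 ] [11.4, 48.1] 105.0612997029218
len 0.1392252383248623 yaw 15.511397303649176 mid [ 0.5194 -0.2639  0.095 ]
```

View pics/c7.png

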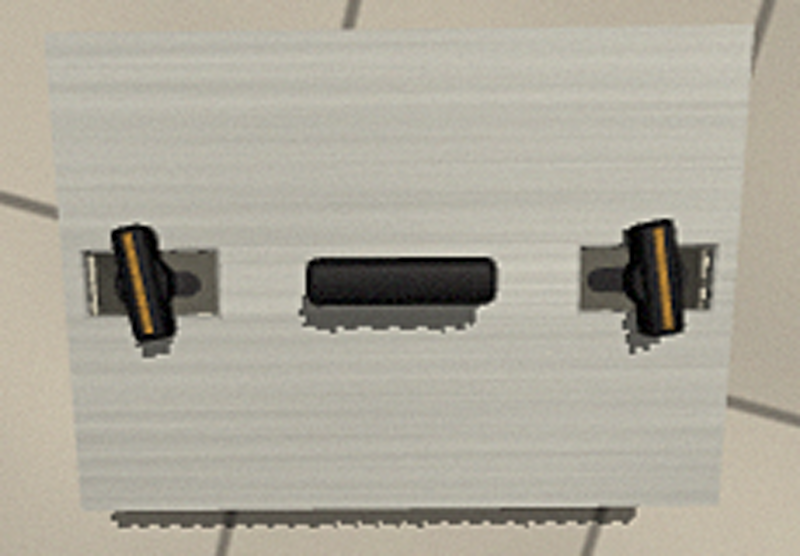

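```bash
cat >> h.py <<'E'
def wrench(n=5):
    v=[]
    for i in range(n): v.append(np.r_[robot.current_contact_force(),robot.current_torque()]); robot.pause(.01)
    return np.mean(v,0)
def turn(c,psi,z=.101):
    yaw=psi+9.74
    robot.move_to([*c,.17],[180,0,yaw]); fingers.gripper_to(.45,25)
    print("down",robot.line_to([*c,z],velocity=.1,f_stop=8)); w0=wrench()
    fingers.gripper_to(0,25); w1=wrench(); print("gap",robot.current_finger_gap(),"dF",np.round(w1-w0,2),robot.current_tool_pos())
    q=list(robot.current_joint_positions()); q[6]+=80.7; robot.move_j(q)
    w2=wrench(); print("turned",robot.current_eef_rot(),"dF",np.round(w2-w0,2),robot.current_finger_gap(),robot.current_time_s())
    fingers.gripper_to(.45); robot.line_to([*c,.17],velocity=.2)
E
python3 - <<'E'
from h import *
np.set_printoptions(precision=4,suppress=True)
kw=cam("wrist")
l,r=pix2w("wrist",[(190.8,91.4),(340,89.6)],.0995,kw); h=pix2w("wrist",[(265.3,90)],.110,kw)[0]
d=l-r; psi=np.degrees(np.arctan2(-d[0],d[1])); print(l,r,h,np.linalg.norm(d),psi,(l+r)/2)
m=((l+r)/2)[:2]; a=np.radians(15.3); uy=np.array([-np.sin(a),np.cos(a)]); np.save("case.npy",[*m,15.3])
turn(m+.07*uy,15.3)
im=vision.grab_frame("wrist"); cv2.imwrite("pics/w8.png",im[:,:,::-1])
np.save("w8pose.npy",[*robot.current_tool_pos(),*robot.current_eef_rot()])
E
```

```text
[ 0.5009 -0.1979  0.0995] [ 0.5386 -0.3319  0.0995] [ 0.5201 -0.2645  0.11  ] 0.13915241357963007 15.725878682536761 [ 0.5198 -0.2649  0.0995]
down False
gap 0.10577253237907937 dF [-2.26  2.44  5.89  0.51  0.45  0.17] [ 0.5014 -0.1967  0.1017]
turned [179.8183   0.0885 105.7372] dF [ 4.64 -1.71 -4.92 -0.31 -1.09 -0.07] 0.10868195368364121 22.2667
```

Run:
```python
from h import *
np.set_printoptions(precision=4,suppress=True)
x,y,psi=np.load("case.npy"); a=np.radians(psi); ux=np.array([np.cos(a),np.sin(a)]); uy=np.array([-ux[1],ux[0]])
turn(np.array([x,y])-.07*uy,psi)
robot.move_to([*(np.array([x,y])-.07*ux),.26],[180,0,psi])
im=vision.grab_frame("wrist"); cv2.imwrite("pics/c9.png",cv2.resize(im[20:220,110:400,::-1],(800,552)))
np.save("p9.npy",[*robot.current_tool_pos(),*robot.current_eef_rot()]); print(robot.current_time_s())
```

```text
down False
gap 0.11289937192810635 dF [-2.28  2.94  4.66  0.55  0.44  0.13] [ 0.5382 -0.332   0.1019]
turned [179.7354   0.2485 105.7848] dF [ 4.83 -1.97 -3.58 -0.44 -0.91 -0.08] 0.10755588991159015 27.0167
29.2583
```

View pics/c9.png

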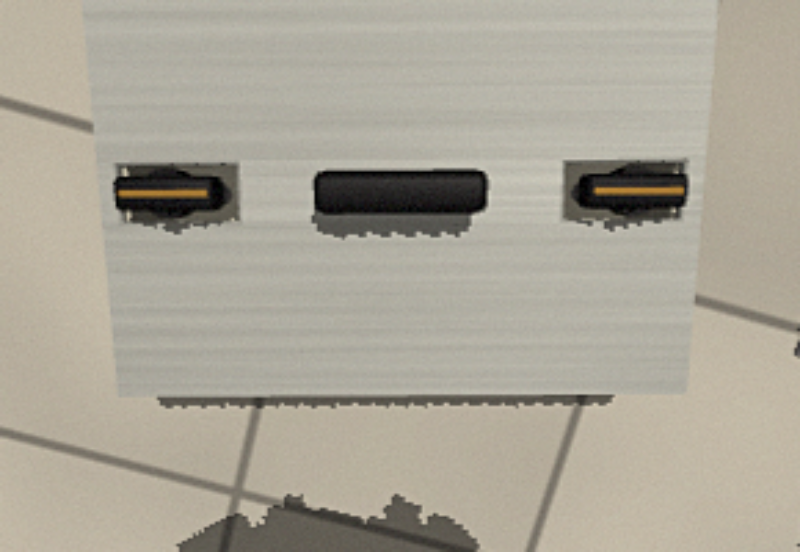

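Both bars now lie along their slots: left at (168,192) and right at (640,190) in the crop, handle at (401,190). Before carrying, I take a close look at the mat with the wrist camera.

Run:
```python
from h import *
np.set_printoptions(precision=4,suppress=True)
h=pix2w("wrist",[(255.4,88.1)],.110); print("handle",h)
np.save("handle.npy",h[0])
robot.move_to([.56,-.11,.36],[180,0,90])
kw=cam("wrist"); im=vision.grab_frame("wrist"); cv2.imwrite("pics/w10.png",im[:,:,::-1])
print(w2pix("wrist",[(.486,-.088,.003),(.486,.12,.003),(.635,.12,.003),(.635,-.088,.003)],kw))
m=((im.max(2)<60)).astype(np.uint8); m[235:]=0
n,l,s,c=cv2.connectedComponentsWithStats(m); print(s[1:][s[1:,4]>300])
k=1+np.argmax(s[1:,4]); r=cv2.minAreaRect(np.argwhere(l==k)[:,::-1].astype(np.float32)); print(r)
W=pix2w("wrist",cv2.boxPoints(r),np.full(4,.003),kw); print(W,W.mean(0),robot.current_time_s())
```

```text
handle [[ 0.5207 -0.2639  0.11  ]]
[[205.0945 125.6667]
 [197.5377 -43.3537]
 [317.1883 -43.9848]
 [310.294  125.2569]]
[[  198     0   115   130 14339]
 [  415    47    96   188 11085]
 [   41    65    57    49   983]]
((255.0, 64.5), (129.0, 114.0), 90.0)
[[ 0.4841  0.0716  0.003 ]
 [ 0.6306  0.071   0.003 ]
 [ 0.6376 -0.0933  0.003 ]
 [ 0.4757 -0.0926  0.003 ]] [ 0.557  -0.0108  0.003 ] 30.2167
```

View pics/w10.png

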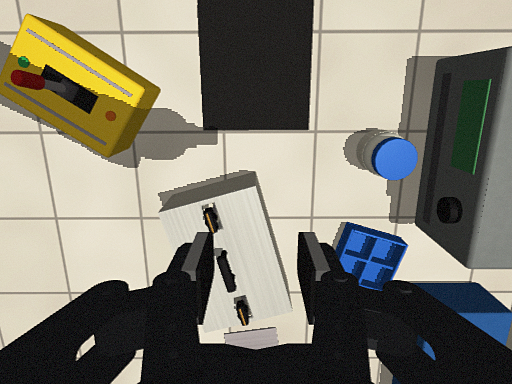

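The mat's near edge is at row 129, columns 203 to 309, which puts its centre at about (0.557, 0.0125) with yaw 0. Now grip and lift the cover.

Run:
```python
from h import *
np.set_printoptions(precision=4,suppress=True)
e=pix2w("wrist",[(203,129.5),(309,129.5),(256,129.5)],.003); print("edge",e)
h=np.array([.5203,-.2644])
robot.move_to([*h,.18],[180,0,105.4]); fingers.gripper_to(.5,60)
print(robot.line_to([*h,.1025],velocity=.1,f_stop=10))
w0=wrench(); fingers.gripper_to(0,60); print("gap",robot.current_finger_gap(),wrench()-w0,robot.current_tool_pos())
robot.line_to([*h,.135],velocity=.06); w=wrench()-w0; print("lifted",w,robot.current_finger_gap())
robot.line_to([*h,.25],velocity=.15)
im=vision.grab_frame("side"); cv2.imwrite("pics/c11.png",im[:,:,::-1]); print((wrench()-w0)[:3],robot.current_finger_gap(),robot.current_time_s())
```

```text
edge [[ 0.4824 -0.0937  0.003 ]
 [ 0.6329 -0.0945  0.003 ]
 [ 0.5577 -0.0941  0.003 ]]
False
gap 0.12841715361417338 [-0.3407  0.2273  4.0825  0.1167  0.0017  0.028 ] [ 0.5209 -0.2646  0.1033]
lifted [-0.0121 -0.0178 -4.2166  0.0058  0.0194 -0.0105] 0.12554228180801816
[-0.194  -0.155  -4.0873] 0.12393452923276359 34.525
```

View pics/c11.png

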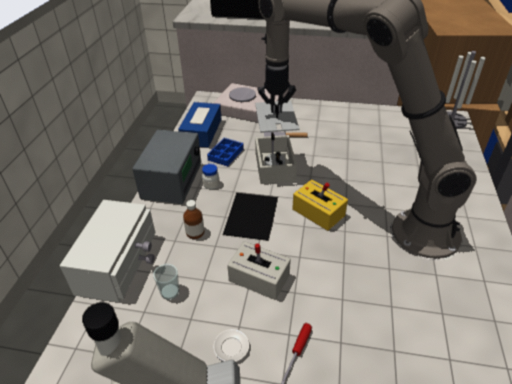

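The side picture shows the cover hanging from the gripper at (277,115), clear of the case. The toggle is upright at (257,250). The mat is free at (252,215).

Run:
```python
from h import *
np.set_printoptions(precision=4,suppress=True)
t=[.557,.0115]
robot.move_to([*t,.25],[180,0,90]); print(robot.current_tool_pos(),robot.current_finger_gap())
robot.line_to([*t,.05],velocity=.13); robot.pause(.1)
print("touch",robot.line_to([*t,.027],velocity=.025,f_stop=3),robot.current_tool_pos(),robot.current_contact_force())
fingers.gripper_to(.4); robot.line_to([*t,.09],velocity=.1)
robot.line_to([*t,.2],velocity=.2); robot.move_to([.45,-.12,.33],[180,0,90])
for n in ("scene","side"):
    im=vision.grab_frame(n); cv2.imwrite(f"pics/{n}12.png",im[:,:,::-1])
a=cv2.imread("pics/scene12.png")[85:285,110:390];b=cv2.imread("pics/side12.png")[120:320,150:400]
cv2.imwrite("pics/c12.png",np.hstack([cv2.resize(a,(420,300)),cv2.resize(b,(375,300))])); print(robot.current_time_s())
```

```text
[0.5568 0.0091 0.2501] 0.12582313911629087
touch True [0.5567 0.0116 0.0313] [-0.5804  0.4571  4.8894]
40.8583
```

View pics/c12.png

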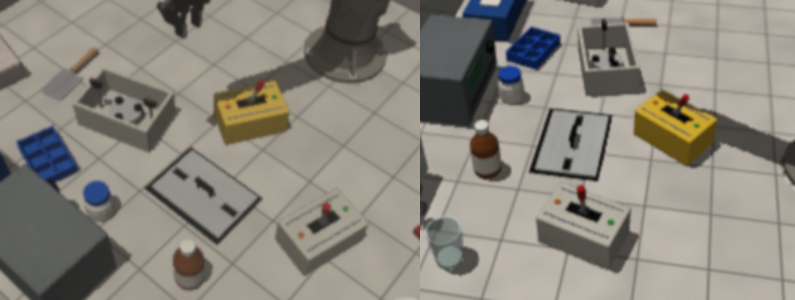

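The cover lies flat and handle up inside the mat's border at (205,193) in the left view. The toggle is upright at off, at (325,215) left and (582,200) right, and the bystanders look undisturbed.

```bash
python3 -c "
from station import workorder; print(workorder.close_job())"
```

```text
the job is handed in; nothing more can be done
None
```

The job is handed in at about 41 s of the 72 s limit: the toggle is at off and never went over into reverse, both thumbscrews were then turned to loose, and the cover lies flat, handle up, on the middle of the mat; the toggle's first push stopped at the ridge and it fell back to forward, so I pushed it again.

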